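# Hang the slide rack on the drain stand

### The arm

A 6-joint arm with a two-finger parallel gripper is mounted at the origin on a cart in front of the work surface, level with it; the furniture and walls round the work are solid. World frame = base frame: x ahead of the robot, y to its left, z up, the work surface at z = 0. Lengths are in mm, angles in degrees, forces in N, time in s.
With the tool pointing down it reaches from about 300 to 850 mm from the base axis. Payload 4.2 kg.
Tool frame: the origin (TCP) lies at the very end of the fingers, on their centre line; the grasp point (between the pads) lies 19 mm behind it; x points along the fingers, y is the direction in which the jaws open and shut, and the axes are right-handed (so a half turn about x gives the same grasp; the last joint's range is limited). The gripper opens to 91 mm and grips with 3 to 60 N. Pads are 32 mm wide; open, the fingers measure 118 mm over their backs; the gripper's body (76 mm by 178 mm) begins 60 mm behind the grasp point.
Start: joints at [-66.234, 18.312, 89.639, -0, 72.044, -1.146], TCP at [242.212, -521.514, 213.976] pointing down, gripper open.
Joint ranges: [-177.97, 177.97], [-48.28, 115.42], [12.27, 149.76], [-77.06, 257.06], [2.81, 150.46], [-146.56, 146.56]. Speed limits (degrees/s): [147.25, 147.25, 180, 180, 180, 180].

### API

Orientations are given as [roll, pitch, yaw] about the fixed x, y, z axes, in that order (R = Rz(yaw) Ry(pitch) Rx(roll)).
In Python, from workcell import sensors, grab_frame, job_done, finder gives the robot as it stands.
- The arm moves only by the tool play_rows, never from a script. Its argument "motion" is a list of rows, each a list of 5 numbers: the shift along the world's x, y, z in m, then the turn about the world's z in rad, then the opening, from 0 (shut) to 1 (fully open). In form: [[tx, ty, tz, roll, fingers], ...]. A call has exactly 8 rows; each row is the pose to reach, as a shift and turn from the pose commanded when the call began; what a row does not reach only later rows make up. A row lasts 1/12 s, in which the tool goes at most 41.7 mm and 7.16 degrees, less where a joint would pass 70% of its speed; a pose out of reach is approached as far as the arm can. A call with a gripper value outside its range is refused whole. The fingers move at their own pace and stop on an object; "squeeze" is the grip in N (left out, the last holds). Time passes only in rows, so rows that repeat a pose let the fingers close, or fill a call up. It gives the time, the measured TCP pose, the force and the opening at its end, in the units of the state.
- sensors.state(): the state, without advancing time (a new reading comes with each control period).
- grab_frame(name): name is "side" or "top"; returns a dict with "img" (480x640x3 uint8, blue, green, red), "fx", "fy", "cx", "cy" (pixels), "k1" (the pictures are not rectified: a ray, as slopes to the right and down, at radius r is drawn at 1 + k1 r^2 times it, then the intrinsics apply), "rvec" (rotation vector, rad) and "tvec" (3), from world to camera coordinates, as OpenCV has them. Camera axes: x right, y down, z forward; pixel columns grow to the right and rows downward; lengths in mm; the calibration is good to about 2 mm. A picture is of the moment at which its call begins. There is no depth.
- job_done(): hands the job in, once; it reports no verdict.
Trained networks look in a picture, given as the dict that the camera call returned (one of the last four; its "shot" number tells which), for a name from the list of things; names that differ only in an ending like _2 or _b are one class to them, and where a whole thing is asked for, a point or a joint stands for the part that bears it (a point fixed in the world has none). Each returns a list of dicts, best first, with "conf" (0 to 1); they miss things now and then, are a little off and sometimes report something else, mostly with a low value. They report only what shows in the picture. A call takes as long as a camera call.
- finder.spot_in(picture, label): "point" ([column, row] in pixels, amid what is visible of it).
- finder.spot_point(picture, label): "point" ([column, row] in pixels: a listed point, or the origin of a listed thing).
The state is a dict: "time_s": time; "qpos": joint angles; "qvel": joint speeds; "effort": joint torques, N m; "ee_pos": TCP position; "ee_rot": TCP orientation; "force": force on the tool from outside, world axes, zero at the start; "torque": the same for the moment, N m; "gripper_width": finger opening in mm.
Only numpy, scipy, OpenCV 4.12 (cv2) and the standard library are available. Lean on these libraries where they do the work, as an engineer would, in place of code of your own. Each camera call takes 0.05 s, during which the arm holds its last target.

### The job

The rinsed slide rack has been left on the bench beside the big sliding machine: pick it up by its swinging wire handle and hang it up to drain over the black tray, with the bare wire of the handle lying in the dips of both prongs of the drain stand. Keep the rack upright on the way, lower it gently until you feel the prongs take its weight before you let go, and leave it hanging still and level, square across the prongs, without disturbing the tray, the cassettes or the forceps.

Things in the scene. Friction and masses are not known exactly. Their poses are not given: they have to be found in the camera images.
- rack: Stainless slide-staining rack holding eight glass slides (the slides are fixed in it), 84 (its x) x 92 (its y) x 34 mm to the rim, about 0.3 kg; origin at the centre of its underside, z up, y along the handle's pivot line. Two ears in the middle of its y ends rise to 59 mm; the handle pivots on them 50 mm above the underside.
- bail (a joint): Angle of the rack's swinging wire handle about the pivot line: 0 upright, positive leaning to the rack's -x side (the side that faces the robot, more or less); stops at 0.85 either way. The pivot is slightly stiff: the handle stays where it is put, and the rack hangs level to within some 0.1 rad. Hung and let go off balance, it sways for 2 to 5 s.
- bail_grip (a point): Middle of the handle's top bar, 85 mm from the pivot line (135 mm above the underside when upright). A black ribbed sleeve, 11 mm thick, 32 mm long along the rack's y, covers the 5 mm wire; bare straight wire runs on either side out to 36 mm from the middle, then bends into the legs, 97 mm apart. Its axes turn with the handle: z from pivot to bar, y along the bar.
- stand: Fixed drain stand: base plate 250 x 170 x 6 mm, a rod, and two level steel prongs clamped on it, pointing to -x. Origin on the bench below the middle of the two dips where the wire must lie; x points from prong tips to rod, y along the line of the dips. The clamp is set by hand: the bottoms of the dips are 215 to 265 mm above the bench, both equal; not measured: look or feel for it.
- rod_top (a point): Top of the stand's 13 mm rod, 302 mm up at stand x = 105 mm; the clamp's face is at x = 84. From it the prongs, 6 mm thick, run at y = +26 and -26 mm (46 mm free between). Each has a V-shaped dip with its bottom at x = 0; in front it slopes up to the tip at x = -24, 15 mm above the dip's bottom; behind, it rises 11 mm by x = 22 and runs on level. The prongs do not yield.
- tray: Loose black plastic drip tray, 120 x 182 x 69 mm, standing on the stand's base plate under the prongs; origin at the centre of its underside.
- cassette_0: Bystander: small tissue cassette with a wax block, 29 x 40 x 12 mm, on the bench; origin at the centre of its underside.
- cassette_1: Bystander: a second tissue cassette, same size.
- cassette_far: Bystander: a third tissue cassette, same size, behind the rack.
- forceps: Bystander: steel forceps lying on the bench near the front edge, 127 mm long, 9 mm high; origin at the centre of the underside.

How it is judged:
By the outcome, as a careful person would: the job done as asked, in the order asked, and still so for the second after the job is handed in, with the robot touching nothing.
It also fails if it takes over 56 s, if anything falls off the work surface, if the arm or the gripper's body presses on something with over 40 N, if the wrist force passes 120 N, or if a joint passes its speed limit or range.

## Working session

There is one attempt and no reset: what is moved stays moved. The work goes in short steps, Python scripts to look and compute and a tool call to move; the robot and the scene stay as the last step left them, time stands still between calls to the robot, and variables do not carry over. Pictures are saved under pics/ and viewed, and the job is handed in when it is done.

Besides the shell and the picture viewer there is one more tool, called after "Emit:" as name(argument=value, ...), one argument or row to a line, values as JSON. play_rows: Moves the arm, as the interface text tells. Its arguments: {"type":"object","properties":{"motion":{"type":"array","items":{"type":"array","items":{"type":"number"}}},"squeeze":{"type":"number"}},"required":["motion"]}

```bash
ls; mkdir -p pics
cat > h.py <<'E'
import numpy as np, cv2
from workcell import sensors, grab_frame, job_done, finder
def cam(f):
    R=cv2.Rodrigues(np.array(f["rvec"],float).reshape(3))[0]; t=np.array(f["tvec"],float).reshape(3)
    return R,t
def ray(f,p):
    R,t=cam(f)
    xd=np.array([(p[0]-f["cx"])/f["fx"],(p[1]-f["cy"])/f["fy"]]); x=xd.copy()
    for _ in range(30): x=xd/(1+f["k1"]*(x@x))
    d=R.T@np.array([x[0],x[1],1]); return -R.T@t, d/np.linalg.norm(d)
def proj(f,P):
    R,t=cam(f); c=R@np.array(P,float)+t; x=c[:2]/c[2]; s=1+f["k1"]*(x@x)
    return np.array([f["cx"]+f["fx"]*x[0]*s,f["cy"]+f["fy"]*x[1]*s])
def onz(f,p,z):
    o,d=ray(f,p); return o+d*(z-o[2])/d[2]
def tri(fa,pa,fb,pb):
    o1,d1=ray(fa,pa);o2,d2=ray(fb,pb)
    A=np.stack([d1,-d2],1); s=np.linalg.lstsq(A,o2-o1,rcond=None)[0]
    a=o1+d1*s[0];b=o2+d2*s[1]; return (a+b)/2,np.linalg.norm(a-b)
def two():
    return grab_frame("side"),grab_frame("top")
E
python3 - <<'E'
from h import *
np.set_printoptions(precision=1,suppress=True)
s,t=two()
cv2.imwrite("pics/s0.png",s["img"]);cv2.imwrite("pics/t0.png",t["img"])
for n,f in(("s",s),("t",t)):
    print(n,ray(f,(f["cx"],f["cy"])),f["k1"],f["fx"])
for l in ["rack","bail","bail_grip","stand","rod_top","tray","cassette_0","cassette_far","forceps"]:
    for n,f in(("s",s),("t",t)):
        print(l,n,[(np.array(d["point"]),round(d["conf"],2)) for d in finder.spot_in(f,l)[:3]],[(np.array(d["point"]),round(d["conf"],2)) for d in finder.spot_point(f,l)[:3]])
print(sensors.state())
E
```

```text
pics
s (array([   18.6, -1392.2,   901.7]), array([ 0.3,  0.8, -0.4])) -0.05635014640631366 554.942628214882
t (array([ 427. ,  -76.6, 1449.2]), array([ 0.1,  0. , -1. ])) 0.0425360331149033 524.9167633242876
rack s [(array([370.3, 345.7]), 0.63)] [(array([374. , 357.4]), 0.8)]
rack t [(array([421.2, 246.1]), 0.58)] [(array([419.5, 248.1]), 0.73)]Traceback (most recent call last):
  File "<stdin>", line 9, in <module>
ValueError: it knows: bail_grip, cassette, cassette_far, forceps, rack, rod_top, stand, tray
```

Run:
```python
from h import *
np.set_printoptions(precision=1,suppress=True)
s,t=two()
for l in ["rack","bail_grip","stand","rod_top","tray","cassette","cassette_far","forceps"]:
    for n,f in(("s",s),("t",t)):
      for nm,fn in (("in",finder.spot_in),("pt",finder.spot_point)):
        try: print(l,n,nm,[(np.array(d["point"]),round(d["conf"],2)) for d in fn(f,l)[:4]])
        except Exception as e: print(l,n,nm,e)
st=sensors.state()
print({k:np.round(v,2) for k,v in st.items()})
```

```text
rack s in [(array([371.3, 348. ]), 0.62)]
rack s pt [(array([372.5, 355.4]), 0.57)]
rack t in [(array([421.9, 246.7]), 0.75)]
rack t pt [(array([307. , 283.9]), 0.25)]
bail_grip s in [(array([364.7, 326.3]), 0.65)]
bail_grip s pt [(array([362.2, 324.7]), 0.71)]
bail_grip t in [(array([432.3, 251.8]), 0.63)]
bail_grip t pt [(array([433.9, 253.4]), 0.57)]
stand s in [(array([335.2, 238.4]), 0.65)]
stand s pt [(array([308.1, 258. ]), 0.86)]
stand t in [(array([199.2, 199.1]), 0.63), (array([423.5, 189.8]), 0.46)]
stand t pt []
rod_top s in [(array([335.4, 235.6]), 0.93)]
rod_top s pt [(array([340.2, 172.8]), 0.7)]
rod_top t in [(array([201.7, 197.7]), 0.92)]
rod_top t pt [(array([177.4, 168.3]), 0.79), (array([420.6, 246.7]), 0.3)]
tray s in [(array([311.9, 247.1]), 0.87)]
tray s pt [(array([307.6, 256.5]), 0.62), (array([307.5, 256.4]), 0.51)]
tray t in [(array([204.7, 224.5]), 0.92), (array([420.5, 189. ]), 0.53), (array([331.9, 283.4]), 0.48)]
tray t pt [(array([423.1, 187.9]), 0.67), (array([208.3, 224.4]), 0.56)]
cassette s in [(array([372.6, 347.4]), 0.7)]
cassette s pt []
cassett
[... 221 characters left out ...]
ray([421.7, 344.6]), 0.43)]
cassette_far t in [(array([420.7, 188. ]), 0.66)]
cassette_far t pt []
forceps s in [(array([310.4, 375.9]), 0.75), (array([369., 350.]), 0.16)]
forceps s pt [(array([311.5, 378.5]), 0.56), (array([361.5, 322.4]), 0.26)]
forceps t in []
forceps t pt [(array([425.4, 303.5]), 0.57)]
{'time_s': np.float64(2.05), 'qpos': array([-66.2,  18.3,  89.6,   0. ,  72. ,  -1.1]), 'qvel': array([ 0. ,  0. ,  0. , -0.1,  0. ,  0. ]), 'effort': array([ -0. , -41.2, -23.2,   0.1,   0. ,  -0. ]), 'ee_pos': array([ 242.2, -521.5,  214. ]), 'ee_rot': array([104.7,  90. , -50.4]), 'force': array([-0.9,  0.6,  0.6]), 'torque': array([-0.,  0., -0.]), 'gripper_width': np.float64(91.24)}
```

View pics/s0.png

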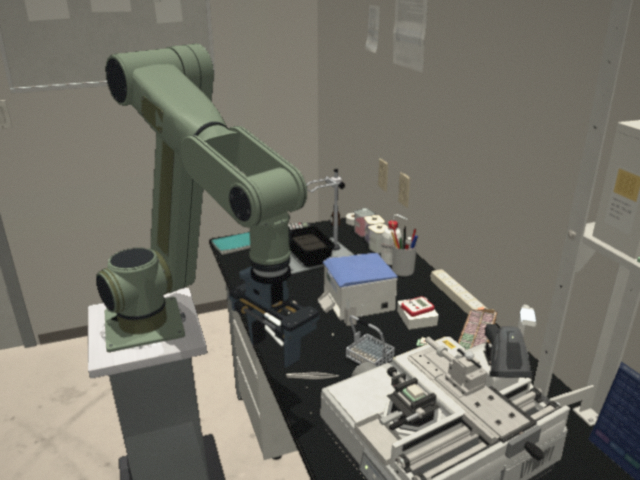

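View pics/t0.png

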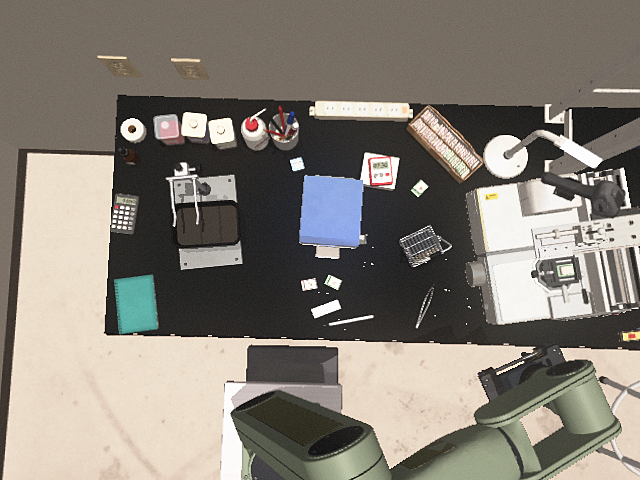

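Run:
```python
import cv2
s=cv2.imread("pics/s0.png");t=cv2.imread("pics/t0.png")
def c(i,x,y,w,h,n,k): cv2.imwrite(n,cv2.resize(i[y:y+h,x:x+w],None,fx=k,fy=k,interpolation=cv2.INTER_CUBIC))
c(s,330,300,100,75,"pics/s0r.png",8)
c(t,380,210,100,75,"pics/t0r.png",8)
c(s,280,150,100,120,"pics/s0s.png",5)
c(t,150,150,120,130,"pics/t0s.png",4.6)
```

```text
(no output)
```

View pics/s0r.png

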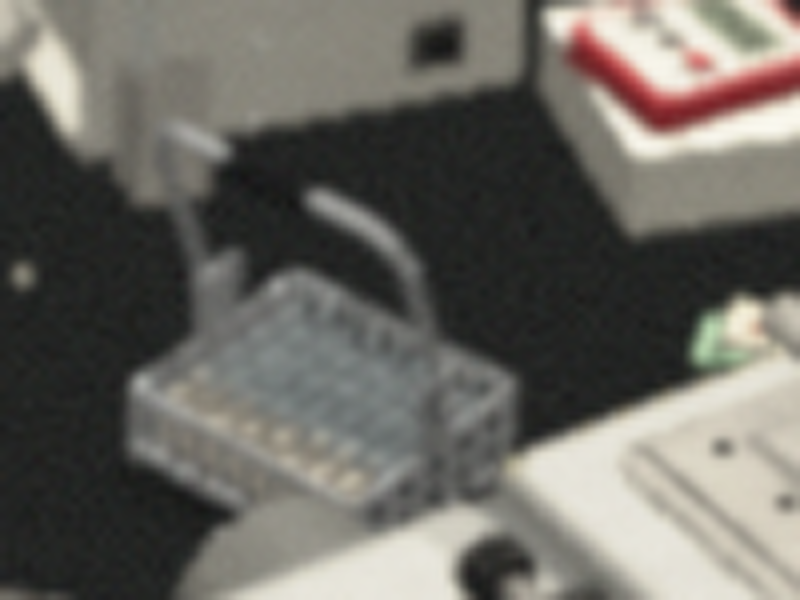

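View pics/t0r.png

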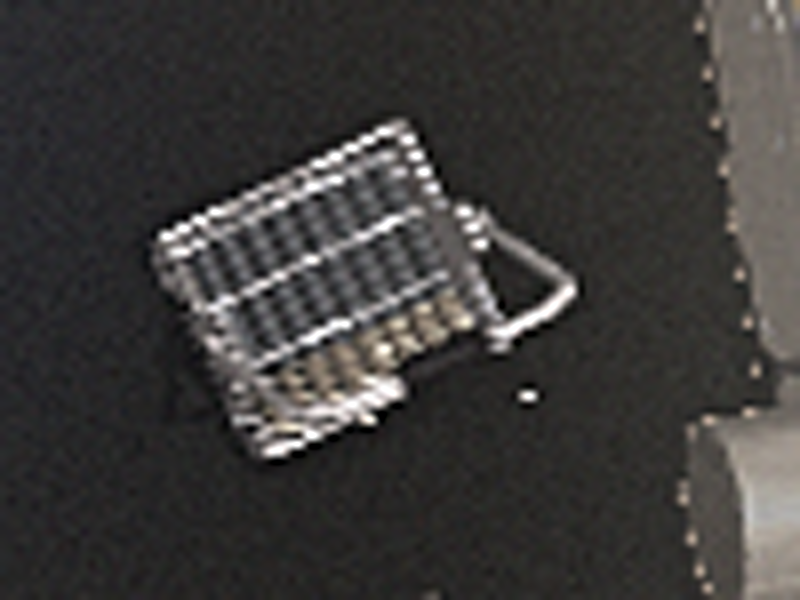

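View pics/s0s.png

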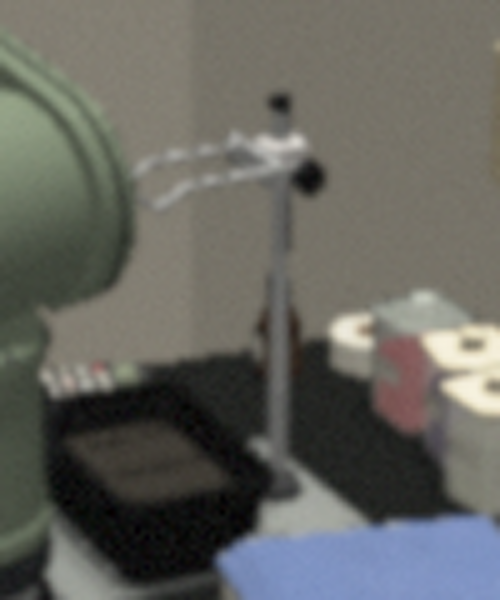

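View pics/t0s.png

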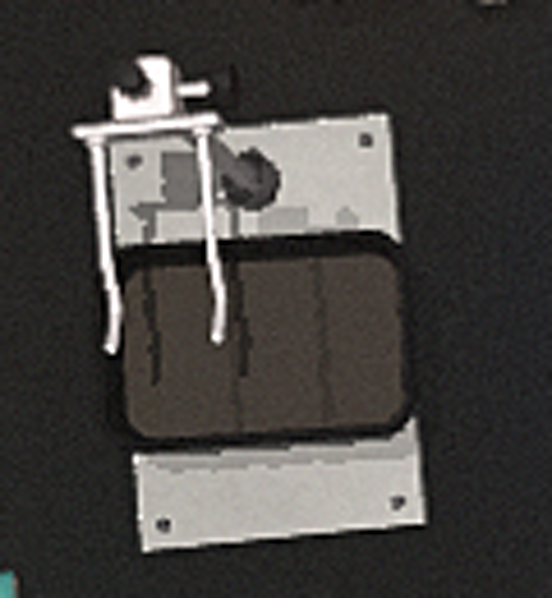

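```bash
cat > fit.py <<'E'
from h import *
from scipy.optimize import least_squares
np.set_printoptions(precision=1,suppress=True)
s,t=two()
Ry=lambda a: np.array([[np.cos(a),0,np.sin(a)],[0,1,0],[-np.sin(a),0,np.cos(a)]])
Rz=lambda a: np.array([[np.cos(a),-np.sin(a),0],[np.sin(a),np.cos(a),0],[0,0,1]])
def P(v,p,bail=False):
    x,y,w,b=v
    p=np.array(p,float)
    if bail: p=np.array([0,0,50])+Ry(-b)@p   # positive leans to -x
    return Rz(w)@p+[x,y,0]
cr=lambda x,y,o,k=8:(x/k+o[0],y/k+o[1])
S=lambda x,y:cr(x,y,(330,300)); T=lambda x,y:cr(x,y,(380,210))
obs=[(t,T(400,122),(42,-46,34),0),(t,T(160,240),(42,46,34),0),(t,T(262,455),(-42,46,34),0),
(s,S(132,385),(-42,46,34),0),(s,S(295,272),(42,46,34),0),(s,S(515,383),(42,-46,34),0),(s,S(383,505),(-42,-46,34),0),
(s,S(268,180),(0,0,85),1),(t,T(450,368),(0,0,85),1),
(s,S(230,157),(0,16,85),1),(s,S(308,197),(0,-16,85),1),(t,T(402,388),(0,16,85),1),(t,T(498,345),(0,-16,85),1)]
def res(v): return np.concatenate([proj(f,P(v,p,b))-u for f,u,p,b in obs])
g=onz(t,T(330,290),34)
r=least_squares(res,[g[0],g[1],.45,.6],x_scale=[100,100,1,1],loss="soft_l1")
print(r.x, "yaw",np.degrees(r.x[2]),"bail",r.x[3]); print(res(r.x).reshape(-1,2))
print("grip",P(r.x,(0,0,85),1))
for f,n in((s,"s"),(t,"t")):
    for l in ["stand"]: print(l)
# stand
St=lambda x,y:cr(x,y,(280,150),5); Tt=lambda x,y:cr(x,y,(150,150),4.6)
obs2=[(s,St(280,98),lambda h:(105,0,302)),
 (s,St(135,175),lambda h:(-24,26,h+15)),(s,St(155,208),lambda h:(-24,-26,h+15)),
 (t,Tt(111,352),lambda h:(-24,26,h+15)),(t,Tt(218,342),lambda h:(-24,-26,h+15)),
 (t,Tt(118,310),lambda h:(0,26,h)),(t,Tt(221,292),lambda h:(0,-26,h)),
 (s,St(185,185),lambda h:(0,-26,h)),
 (t,Tt(97,140),lambda h:(84,26,h+11)),(t,Tt(203,133),lambda h:(84,-26,h+11))]
def P2(v,p): return Rz(v[2])@np.array(p,float)+[v[0],v[1],0]
res2=lambda v:np.concatenate([proj(f,P2(v,p(v[3])))-u for f,u,p in obs2])
g=onz(t,Tt(170,300),240)
r2=least_squares(res2,[g[0],g[1],.08,240],x_scale=[100,100,1,100],loss="soft_l1")
print("stand",r2.x,np.degrees(r2.x[2]));print(res2(r2.x).reshape(-1,2))
for nm,uv in(("base corners",[(112,135),(385,115),(425,522),(143,550)]),):
    print(nm,[onz(t,Tt(*u),6)[:2] for u in uv])
print("tray rim",[onz(t,Tt(*u),75)[:2] for u in [(120,250),(405,240),(410,430),(125,440)]])
print("box",[onz(t,u,150)[:2] for u in [(305,177),(362,180),(360,248),(300,245)]])
E
python3 fit.py
```

```text
[ 531.1 -366.1    0.5    0.4] yaw 27.47084552425645 bail 0.4062483754964144
[[ 0.4 -0.6]
 [-0.1 -0.6]
 [ 1.1  0.5]
 [-0.5 -0. ]
 [-0.5 -0.5]
 [ 0.5 -0.3]
 [-3.   0.3]
 [-0.   0.4]
 [-0.3 -0.6]
 [-0.4  0.8]
 [ 0.2  0.8]
 [-0.  -0.3]
 [-0.6 -0.5]]
grip [ 501.3 -381.6  128.1]
stand
stand
stand [570.7 220.    0.1 243.4] 7.813003594117408
[[ 0.3 -1. ]
 [-8.9  0.1]
 [-5.8 -1.5]
 [ 0.7 -0.2]
 [ 0.4 -0.4]
 [-0.  -0.7]
 [ 0.2  0.8]
 [-5.1  6.2]
 [-0.  -0.5]
 [-0.4 -1.3]]
base corners [array([698.8, 317.6]), array([716. , 154.2]), array([471. , 120.9]), array([449.8, 287.5])]
tray rim [array([619.5, 291.2]), array([630.1, 129. ]), array([521.1, 122. ]), array([510.8, 283.3])]
box [array([687.3, -47.2]), array([ 683.7, -189.9]), array([ 513.2, -188.7]), array([516.4, -39.8])]
```

Run:
```python
from h import *
from scipy.spatial.transform import Rotation as Ro
np.set_printoptions(precision=1,suppress=True)
st=sensors.state()
R=Ro.from_euler("xyz",st["ee_rot"],degrees=True).as_matrix();print(R)
y=R[:,1];print("jaw yaw",np.degrees(np.arctan2(y[1],y[0])))
s,t=two()
for z in (80,150,200): print(z,[onz(t,u,z)[:2] for u in [(470,190),(482,322),(468,275)]])
# machine height: near left top corner in side (322,395)? bottom; box
for z in (0,100,150): print(z,[onz(s,u,z)[:2] for u in [(322,400),(336,270),(330,312),(395,275)]])
for z in(0,150): print([onz(t,u,z)[:2] for u in[(482,322)]])
```

```text
[[ 0.   0.4 -0.9]
 [-0.  -0.9 -0.4]
 [-1.   0.   0. ]]
jaw yaw -65.08679149007922
80 [array([ 678.5, -479.8]), array([ 335.8, -512.3]), array([ 455.5, -476.1])]
150 [array([ 665.7, -459.1]), array([ 340.5, -490.1]), array([ 454.1, -455.7])]
200 [array([ 656.5, -444.4]), array([ 343.8, -474.1]), array([ 453. , -441.1])]
0 [array([ 362.5, -465.2]), array([621.8,  96.7]), array([ 512.9, -129. ]), array([789.7,  -2.8])]
100 [array([ 324.4, -568. ]), array([554.9, -68.5]), array([ 458.1, -269.1]), array([ 704.1, -156.9])]
150 [array([ 305.3, -619.4]), array([ 521.4, -151. ]), array([ 430.7, -339.2]), array([ 661.4, -233.9])]
[array([ 330.5, -537.8])]
[array([ 340.5, -490.1])]
```

Run:
```python
import cv2
s=cv2.imread("pics/s0.png")
cv2.imwrite("pics/s0m.png",cv2.resize(s[220:480,270:600],None,fx=2.3,fy=2.3,interpolation=cv2.INTER_CUBIC))
```

```text
(no output)
```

View pics/s0m.png

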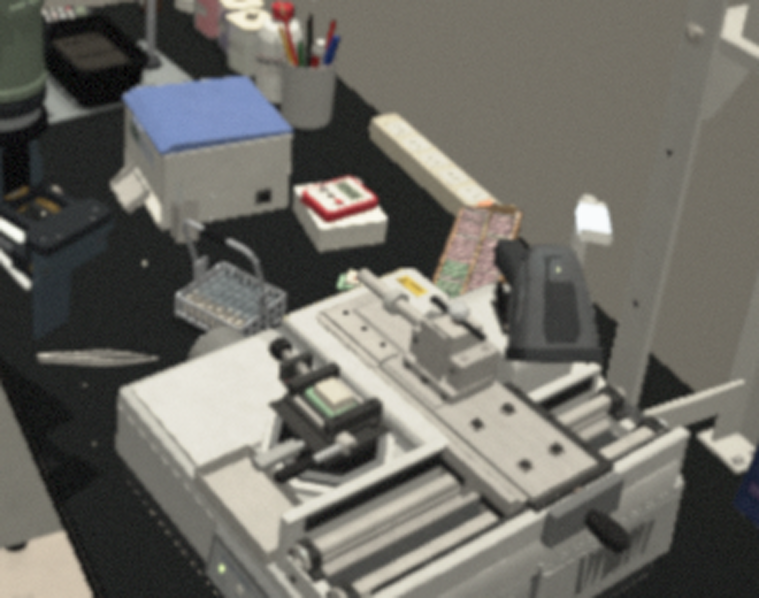

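Emit:
play_rows(
  motion=[
    [0.03,0.016,0.02,0.1,1],
    [0.064,0.034,0.02,0.2,1],
    [0.098,0.052,0.02,0.3,1],
    [0.132,0.07,0.02,0.4,1],
    [0.166,0.088,0.02,0.5,1],
    [0.2,0.107,0.02,0.6,1],
    [0.23,0.124,0.02,0.7,1],
    [0.259,0.139,0.02,0.8,1],
  ],
)

```text
time_s: 2.92
ee_pos: [502.9, -381.0, 234.0]
ee_rot: [151.6, 90.0, 42.7]
force: [0.3, -0.0, -0.1]
gripper_width: 91.4
```

Emit:
play_rows(
  motion=[
    [0,0,0,0.1,1],
    [0,0,0,0.2,1],
    [0,0,0,0.3,1],
    [0,0,0,0.4,1],
    [0,0,0,0.5,1],
    [0,0,0,0.6,1],
    [0,0,0,0.7,1],
    [0,0,0,0.815,1],
  ],
)

```text
time_s: 3.58
ee_pos: [501.2, -382.5, 233.9]
ee_rot: [168.0, 90.0, 105.8]
force: [0.3, 0.6, 0.2]
gripper_width: 91.1
```

Run:
```python
from h import *
s,t=two()
cv2.imwrite("pics/s1.png",s["img"]);
i=s["img"]
c=lambda x,y,w,h,k:cv2.resize(i[y:y+h,x:x+w],None,fx=k,fy=k,interpolation=cv2.INTER_CUBIC)
cv2.imwrite("pics/s1s.png",c(270,150,100,100,6))
cv2.imwrite("pics/s1r.png",c(310,230,120,150,4))
```

```text
(no output)
```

View pics/s1s.png

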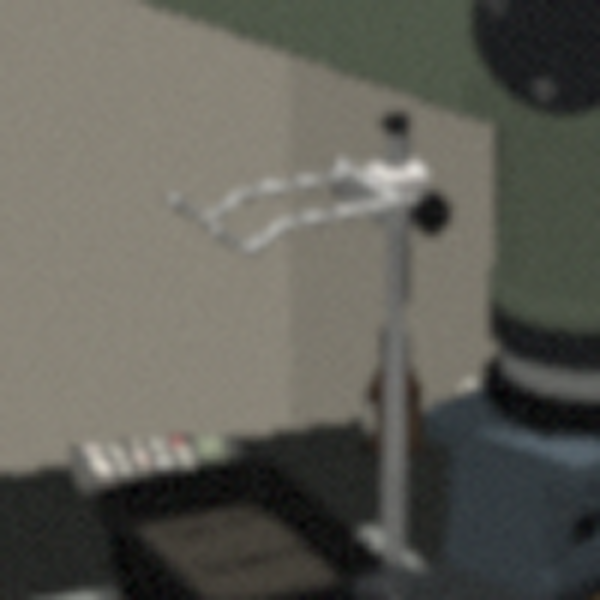

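View pics/s1r.png

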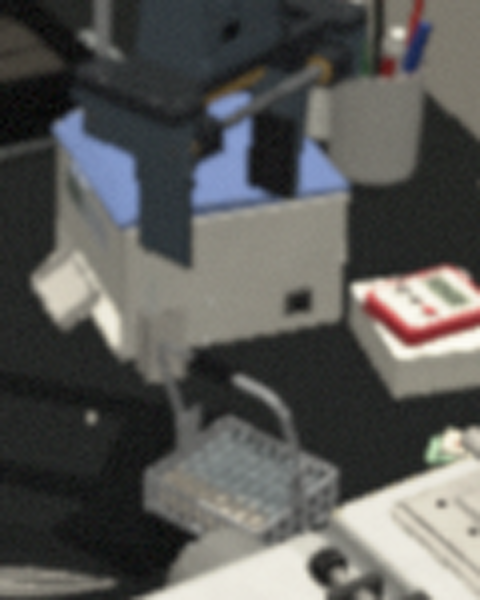

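```bash
cat > fit2.py <<'E'
from h import *
from scipy.optimize import least_squares
np.set_printoptions(precision=1,suppress=True)
s,t=two()
Rz=lambda a: np.array([[np.cos(a),-np.sin(a),0],[np.sin(a),np.cos(a),0],[0,0,1]])
St=lambda x,y:(x/6+270,y/6+150); Tt=lambda x,y:(x/4.6+150,y/4.6+150)
# centrelines: prong axis; V bottom wire surface h; prong 6 thick -> centreline h-3
obs2=[(s,St(396,118),lambda h:(105,0,302)),
 (s,St(175,200),lambda h:(-24,26,h+12)),(s,St(207,222),lambda h:(-24,-26,h+12)),
 (s,St(207,217),lambda h:(0,26,h-3)),(s,St(248,248),lambda h:(0,-26,h-3)),
 (s,St(242,190),lambda h:(22,26,h+8)),(s,St(288,218),lambda h:(22,-26,h+8)),
 (t,Tt(111,350),lambda h:(-24,26,h+12)),(t,Tt(218,340),lambda h:(-24,-26,h+12)),
 (t,Tt(97,140),lambda h:(84,26,h+8)),(t,Tt(203,133),lambda h:(84,-26,h+8))]
def P2(v,p): return Rz(v[2])@np.array(p,float)+[v[0],v[1],0]
res2=lambda v:np.concatenate([proj(f,P2(v,p(v[3])))-u for f,u,p in obs2])
r2=least_squares(res2,[570,220,.13,240],x_scale=[100,100,1,100],loss="soft_l1")
print("stand",r2.x,np.degrees(r2.x[2]));print(res2(r2.x).reshape(-1,2))
ov=s["img"].copy(); ov=cv2.resize(ov[150:250,270:370],None,fx=6,fy=6,interpolation=cv2.INTER_CUBIC)
E
python3 fit2.py
```

```text
stand [569.1 218.6   0.1 254.6] 6.934906919242817
[[ 0.2 -0.7]
 [-1.4 -0.5]
 [ 0.2  0.9]
 [-0.1 -0.2]
 [ 0.1 -0.3]
 [ 0.   0.1]
 [-0.5  0.4]
 [ 0.2  0.5]
 [ 0.   0.5]
 [ 0.1 -0.7]
 [-0.  -1.2]]
```

Emit:
play_rows(
  motion=[
    [0,0.001,-0.02,0,1],
    [0,0.001,-0.04,0,1],
    [0,0.001,-0.06,0,1],
    [0,0.001,-0.08,0,1],
    [0,0.001,-0.095,0,1],
    [0,0.001,-0.108,0,1],
    [0,0.001,-0.118,0,1],
    [0,0.001,-0.125,0,1],
  ],
)

```text
time_s: 4.45
ee_pos: [500.9, -381.3, 107.8]
ee_rot: [-160.2, 89.9, 137.1]
force: [0.7, -0.7, 0.2]
gripper_width: 91.5
```

```bash
cat > snap.py <<'E'
import sys
from h import *
n=sys.argv[1]; a=list(map(int,sys.argv[2].split(","))); b=list(map(int,sys.argv[3].split(",")))
s,t=two()
def c(i,x,y,w,h,k): return cv2.resize(i[y:y+h,x:x+w],(w*k,h*k),interpolation=cv2.INTER_CUBIC)
A=c(s["img"],*a);B=c(t["img"],*b); H=max(A.shape[0],B.shape[0])
o=np.zeros((H,A.shape[1]+B.shape[1],3),np.uint8); o[:A.shape[0],:A.shape[1]]=A;o[:B.shape[0],A.shape[1]:]=B
cv2.imwrite(f"pics/{n}.png",o); cv2.imwrite(f"pics/{n}_s.png",s["img"]);cv2.imwrite(f"pics/{n}_t.png",t["img"])
st=sensors.state(); print(st["time_s"],np.round(st["force"],1),np.round(st["ee_pos"],1),np.round(st["qpos"],1))
E
python3 snap.py g1 330,270,80,110,5 390,200,80,110,5
```

```text
4.55 [-0.   0.7 -0.1] [ 500.7 -381.1  107.9] [-38.3  27.7  90.7   0.   61.7 -65.7]
```

View pics/g1.png

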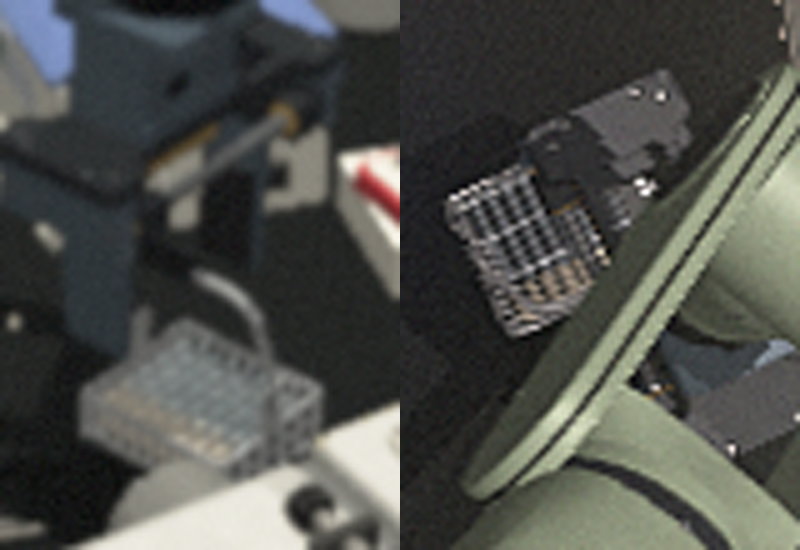

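Emit:
play_rows(
  motion=[
    [0,0,0,0,0.7],
    [0,0,0,0,0.5],
    [0,0,0,0,0.35],
    [0,0,0,0,0.25],
    [0,0,0,0,0.18],
    [0,0,0,0,0.1],
    [0,0,0,0,0],
    [0,0,0,0,0],
  ],
  squeeze=12,
)

```text
time_s: 5.22
ee_pos: [501.2, -381.5, 109.1]
ee_rot: [63.6, 90.0, 1.0]
force: [0.0, 0.4, -0.5]
gripper_width: 41.0
```

Emit:
play_rows(
  motion=[
    [0,0,0,0,0],
    [0,0,0,0,0],
    [0,0,0,0,0],
    [0,0,0,0,0],
    [0,0,0,0,0],
    [0,0,0,0,0],
    [0,0,0,0,0],
    [0,0,0,0,0],
  ],
)

```text
time_s: 5.88
ee_pos: [501.2, -381.6, 108.9]
ee_rot: [82.8, 90.0, 20.3]
force: [1.0, 0.4, -0.3]
gripper_width: 10.7
```

```bash
python3 snap.py g2 330,270,80,110,5 390,200,80,110,5
```

```text
5.9833 [0.4 0.  0. ] [ 501.2 -381.6  109. ] [-38.3  27.6  90.7   0.   61.7 -65.8]
```

View pics/g2.png

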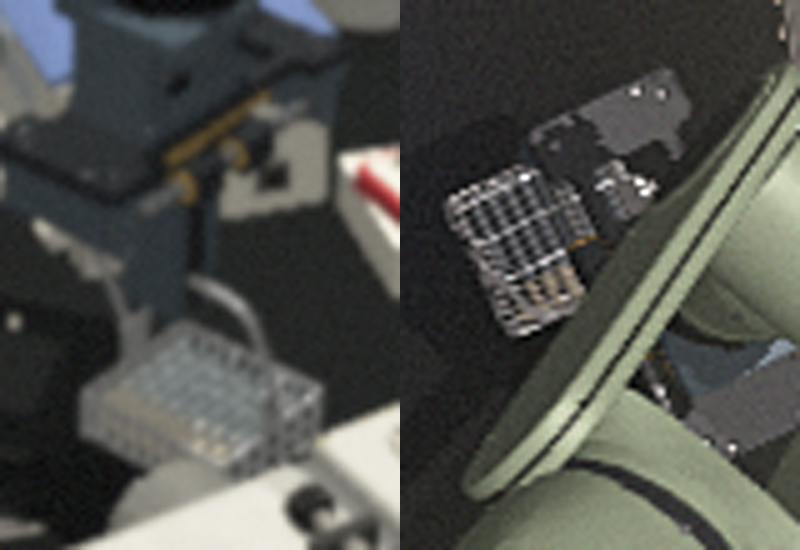

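Emit:
play_rows(
  motion=[
    [0.004,0.002,0.0018,0,0],
    [0.0075,0.004,0.0032,0,0],
    [0.011,0.006,0.0043,0,0],
    [0.015,0.0077,0.0052,0,0],
    [0.0185,0.0097,0.006,0,0],
    [0.0223,0.0116,0.0065,0,0],
    [0.026,0.0136,0.0068,0,0],
    [0.03,0.0155,0.007,0,0],
  ],
)

```text
time_s: 6.65
ee_pos: [531.7, -365.8, 116.0]
ee_rot: [62.4, 90.0, -0.1]
force: [-0.0, -1.2, 0.4]
gripper_width: 10.6
```

```bash
python3 snap.py g3 330,270,80,110,5 390,200,80,110,5
```

```text
6.75 [ 0.2 -0.7  1.8] [ 532.1 -365.6  116. ] [-35.5  28.6  87.9   0.   63.5 -63. ]
```

View pics/g3.png

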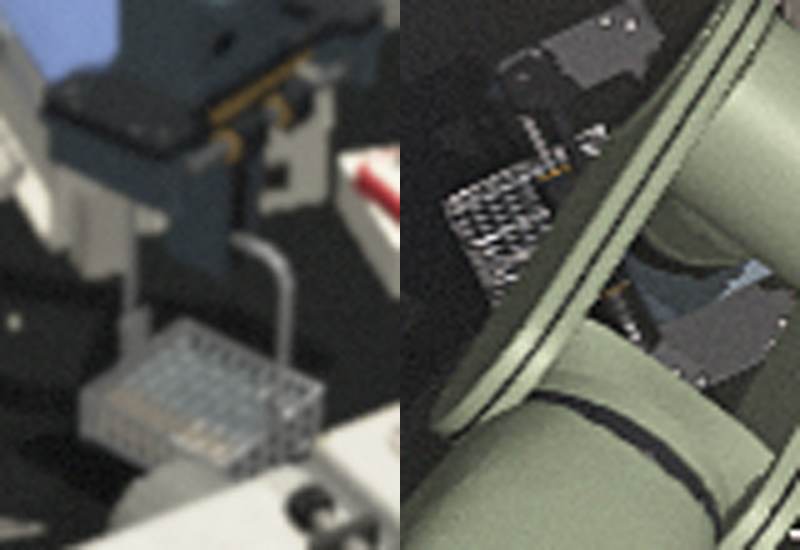

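Emit:
play_rows(
  motion=[
    [0,0,0,0,0],
    [0,0,0.002,0,0],
    [0,0,0.006,0,0],
    [0,0,0.012,0,0],
    [0,0,0.02,0,0],
    [0,0,0.028,0,0],
    [0,0,0.036,0,0],
    [0,0,0.04,0,0],
  ],
  squeeze=22,
)

```text
time_s: 7.42
ee_pos: [531.8, -366.5, 157.9]
ee_rot: [30.0, 89.8, -32.5]
force: [0.4, -1.0, -2.5]
gripper_width: 10.7
```

```bash
python3 snap.py g4 330,240,80,110,5 390,200,80,110,5
```

```text
7.5167 [-0.3  0.3 -2.9] [ 531.8 -366.4  157.5] [-35.6  26.7  84.7   0.   68.4 -63. ]
```

View pics/g4.png

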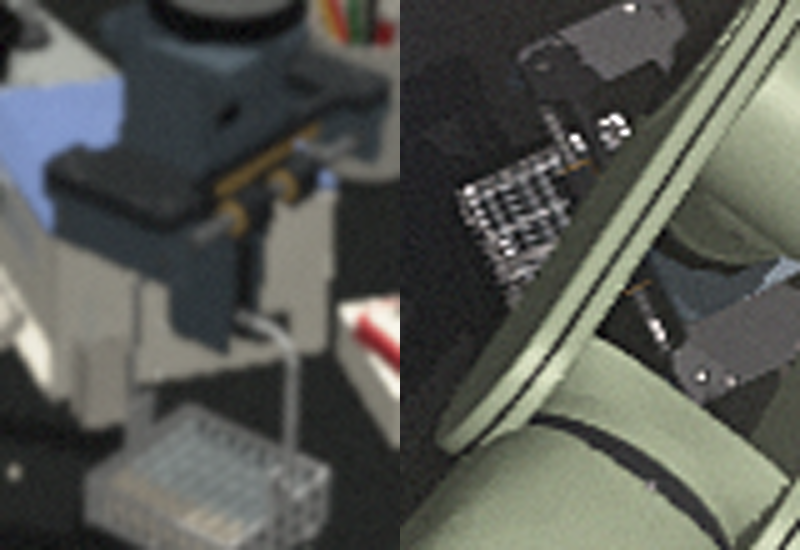

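Emit:
play_rows(
  motion=[
    [0,0,0.008,0,0],
    [0,0,0.026,0,0],
    [0,0,0.05,0,0],
    [0,0,0.076,0,0],
    [0,0,0.102,0,0],
    [0,0,0.128,0,0],
    [0,0,0.15,0,0],
    [0,0,0.16,0,0],
  ],
)

```text
time_s: 8.18
ee_pos: [531.8, -366.4, 319.8]
ee_rot: [27.7, 89.7, -34.9]
force: [1.1, -0.5, -3.3]
gripper_width: 10.5
```

Emit:
play_rows(
  motion=[
    [-0.006,0.006,0,-0.005,0],
    [-0.018,0.02,0,-0.015,0],
    [-0.033,0.035,0,-0.03,0],
    [-0.049,0.051,0,-0.045,0],
    [-0.065,0.068,0,-0.06,0],
    [-0.081,0.086,0,-0.075,0],
    [-0.094,0.106,0,-0.09,0],
    [-0.102,0.128,0,-0.105,0],
  ],
)

```text
time_s: 8.85
ee_pos: [426.2, -236.4, 313.9]
ee_rot: [-136.9, 89.7, 154.4]
force: [0.5, 0.3, -2.8]
gripper_width: 10.5
```

Emit:
play_rows(
  motion=[
    [0,0.024,0,-0.015,0],
    [0,0.048,0,-0.03,0],
    [0,0.072,0,-0.045,0],
    [0,0.096,0,-0.06,0],
    [0,0.12,0,-0.075,0],
    [0,0.144,0,-0.09,0],
    [0,0.168,0,-0.105,0],
    [0,0.192,0,-0.12,0],
  ],
)

```text
time_s: 9.52
ee_pos: [427.2, -44.6, 314.1]
ee_rot: [-114.0, 89.8, 170.5]
force: [0.7, -0.5, -3.5]
gripper_width: 10.5
```

Emit:
play_rows(
  motion=[
    [0,0.024,0,-0.016,0],
    [0,0.048,0,-0.032,0],
    [0,0.072,0,-0.048,0],
    [0,0.096,0,-0.064,0],
    [0,0.12,0,-0.08,0],
    [0,0.144,0,-0.1,0],
    [0,0.165,0,-0.118,0],
    [0,0.183,0,-0.132,0],
  ],
)

```text
time_s: 10.18
ee_pos: [427.3, 138.1, 314.0]
ee_rot: [-87.9, 89.8, -170.9]
force: [1.4, -0.3, -3.0]
gripper_width: 10.2
```

Emit:
play_rows(
  motion=[
    [0,0.016,0,0,0],
    [0,0.03,0,0,0],
    [0,0.042,0,0,0],
    [0,0.052,0,0,0],
    [0,0.059,0,0,0],
    [0,0.063,0,0,0],
    [0,0.064,0,0,0],
    [0,0.064,0,0,0],
  ],
)

```text
time_s: 10.85
ee_pos: [429.2, 200.8, 315.8]
ee_rot: [-21.8, 90.0, -104.8]
force: [-1.1, -0.1, -4.1]
gripper_width: 10.0
```

```bash
python3 snap.py h1 250,150,120,120,3 150,130,130,150,3
```

```text
10.95 [-0.7  0.4 -3.6] [429.2 200.5 316. ] [23.7  6.1 91.1 -0.  82.8 16.7]
```

View pics/h1.png

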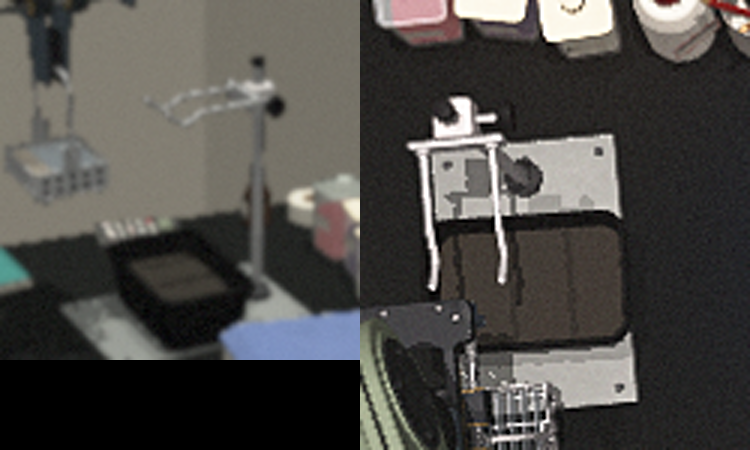

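View pics/h1_s.png

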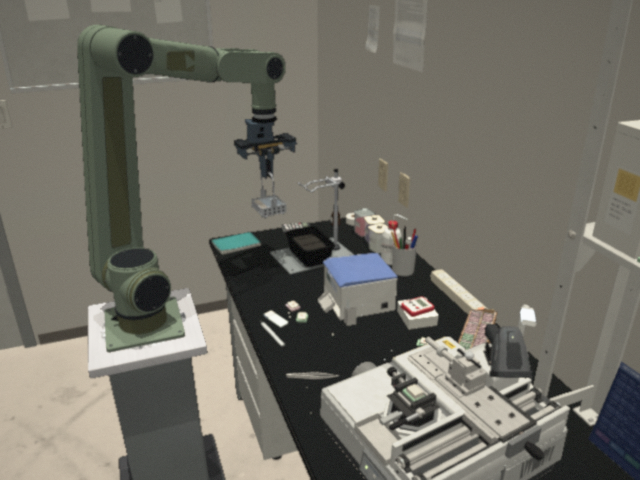

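```bash
cat > ov.py <<'E'
import sys
from h import *
from scipy.spatial.transform import Rotation as Ro
# overlay: rack hung from tool, stand model
STAND=(569.1,218.6,np.radians(6.93),254.6)
def main(n,a,b):
    st=sensors.state(); R=Ro.from_euler("xyz",st["ee_rot"],degrees=True).as_matrix()
    j=R[:,1]; w=np.arctan2(j[1],j[0]); w=(w+np.pi/2)%np.pi-np.pi/2
    g=np.array(st["ee_pos"])-R[:,0]*19
    def M(x,y,w,p): p=np.array(p,float); return np.array([x+np.cos(w)*p[0]-np.sin(w)*p[1],y+np.sin(w)*p[0]+np.cos(w)*p[1],p[2]])
    z=g[2]-135; L=[]
    rk=lambda *p: M(g[0],g[1],w,(p[0],p[1],p[2]+z))
    for zz in(34,0):
        c=[(42,46),(42,-46),(-42,-46),(-42,46)]
        for i in range(4): L.append((rk(*c[i],zz),rk(*c[(i+1)%4],zz),(0,255,0)))
    L+= [(rk(0,48,50),rk(0,48,123),(0,255,255)),(rk(0,-48,50),rk(0,-48,123),(0,255,255)),(rk(0,36,135),rk(0,-36,135),(0,255,255))]
    x,y,sw,h=STAND
    for yy in(26,-26):
        pts=[M(x,y,sw,(px,yy,pz)) for px,pz in((-24,h+12),(0,h-3),(22,h+8),(84,h+8))]
        L+=[(pts[i],pts[i+1],(255,0,255)) for i in range(3)]
    out=[]
    for f,(cx,cy,cw,ch,k) in zip(two(),(a,b)):
        im=cv2.resize(f["img"][cy:cy+ch,cx:cx+cw],(cw*k,ch*k),interpolation=cv2.INTER_CUBIC); im2=im.copy()
        for p,q,c in L:
            u=[tuple(int(v) for v in (proj(f,e)-[cx,cy]+.5)*k) for e in(p,q)]
            cv2.line(im2,*u,c,1,cv2.LINE_AA)
        out.append(np.vstack([im,im2]))
    H=max(o.shape[0] for o in out)
    out=[np.pad(o,((0,H-o.shape[0]),(0,0),(0,0))) for o in out]
    cv2.imwrite(f"pics/{n}.png",np.hstack(out))
    print(st["time_s"],"bar",np.round(g,1),"yaw",round(np.degrees(w),2),"F",np.round(st["force"],1))
    d=g[:2]-[x,y]; print("bar in stand frame",np.round([np.cos(sw)*d[0]+np.sin(sw)*d[1],-np.sin(sw)*d[0]+np.cos(sw)*d[1],g[2]-2.5-h],1))
P=lambda s:list(map(int,s.split(",")))
main(sys.argv[1],P(sys.argv[2]),P(sys.argv[3]))
E
python3 ov.py o1 245,165,110,60,4 150,150,90,75,4
```

```text
10.95 bar [429.2 200.5 335. ] yaw 6.96 F [-0.7  0.4 -3.6]
bar in stand frame [-141.    -1.1   77.9]
```

View pics/o1.png

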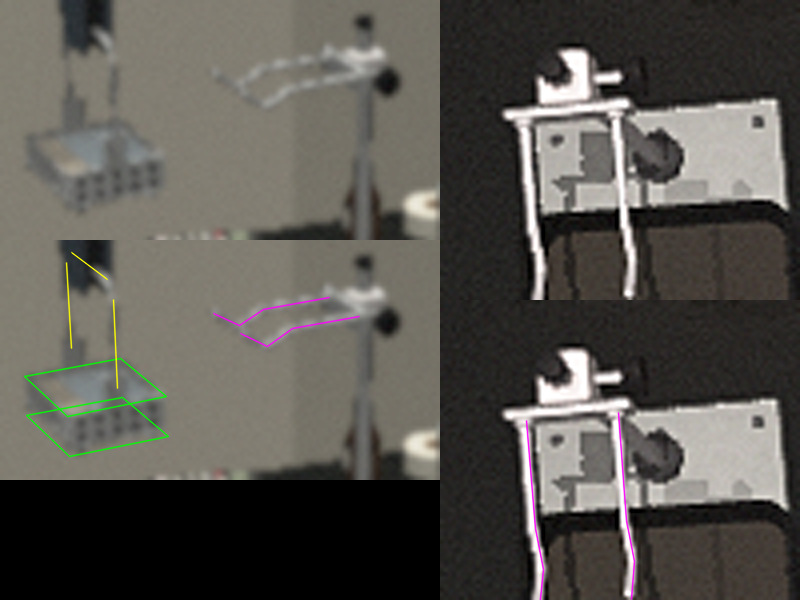

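Emit:
play_rows(
  motion=[
    [0,0.0003,-0.004,0,0],
    [0,0.0006,-0.012,0,0],
    [0,0.001,-0.022,0,0],
    [0,0.001,-0.032,0,0],
    [0,0.001,-0.041,0,0],
    [0,0.001,-0.047,0,0],
    [0,0.001,-0.05,0,0],
    [0,0.001,-0.05,0,0],
  ],
)

```text
time_s: 11.72
ee_pos: [428.8, 201.8, 265.0]
ee_rot: [-72.2, 89.9, -155.2]
force: [0.1, -0.4, -2.3]
gripper_width: 10.5
```

Emit:
play_rows(
  motion=[
    [0.004,0.0005,0,0,0],
    [0.014,0.0017,0,0,0],
    [0.028,0.0034,0,0,0],
    [0.043,0.0052,0,0,0],
    [0.058,0.007,0,0,0],
    [0.071,0.0086,0,0,0],
    [0.079,0.0096,0,0,0],
    [0.082,0.01,0,0,0],
  ],
)

```text
time_s: 12.38
ee_pos: [513.2, 212.2, 265.9]
ee_rot: [93.9, 89.9, 10.8]
force: [0.5, 1.0, -2.6]
gripper_width: 10.2
```

```bash
python3 ov.py o2 265,165,100,70,4 150,150,90,75,4
```

```text
12.3833 bar [513.2 212.2 284.9] yaw 6.96 F [ 0.5  1.  -2.6]
bar in stand frame [-56.3   0.4  27.8]
```

View pics/o2.png

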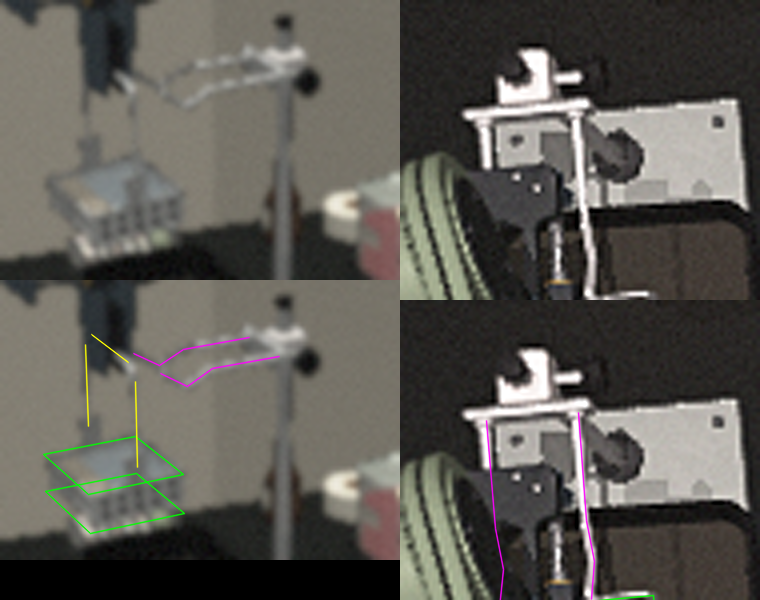

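Emit:
play_rows(
  motion=[
    [0,0,0.003,0,0],
    [0.003,0.0003,0.005,0,0],
    [0.01,0.0011,0.005,0,0],
    [0.021,0.0024,0.005,0,0],
    [0.033,0.0038,0.005,0,0],
    [0.045,0.0051,0.005,0,0],
    [0.053,0.006,0.005,0,0],
    [0.056,0.0064,0.005,0,0],
  ],
)

```text
time_s: 13.15
ee_pos: [568.9, 218.5, 270.5]
ee_rot: [81.4, 90.0, -1.6]
force: [0.1, 0.0, -3.7]
gripper_width: 10.2
```

```bash
python3 ov.py o3 275,165,100,70,4 150,150,90,75,4
```

```text
13.15 bar [568.9 218.5 289.5] yaw 6.97 F [ 0.1  0.  -3.7]
bar in stand frame [-0.2 -0.  32.4]
```

View pics/o3.png

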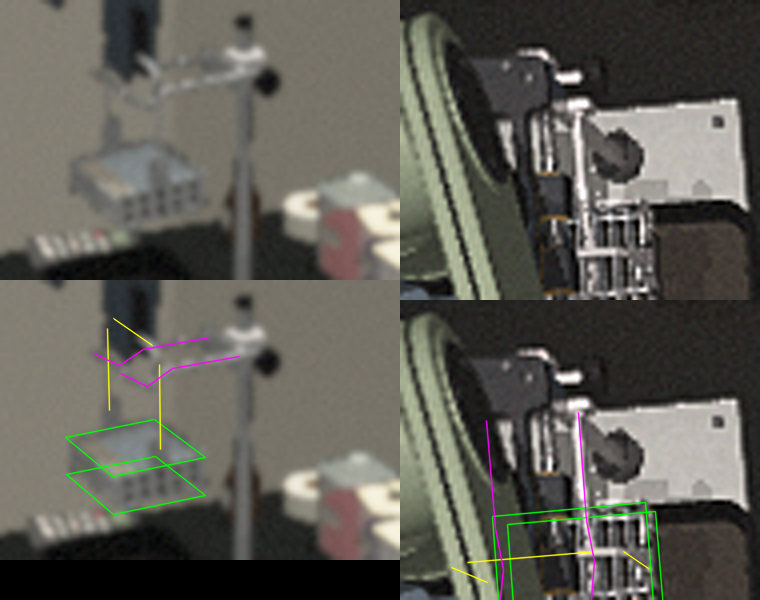

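Emit:
play_rows(
  motion=[
    [0,0,-0.002,0,0],
    [0,0,-0.006,0,0],
    [0,0,-0.01,0,0],
    [0,0,-0.014,0,0],
    [0,0,-0.018,0,0],
    [0,0,-0.02,0,0],
    [0,0,-0.021,0,0],
    [0,0,-0.021,0,0],
  ],
)

```text
time_s: 13.92
ee_pos: [567.1, 218.3, 249.6]
ee_rot: [-74.8, 90.0, -157.8]
force: [0.5, 0.1, -2.8]
gripper_width: 9.9
```

```bash
python3 ov.py o4 275,165,100,70,4 150,150,90,75,4
```

```text
13.9167 bar [567.1 218.4 268.6] yaw 6.99 F [ 0.5  0.1 -2.8]
bar in stand frame [-2.  -0.  11.5]
```

View pics/o4.png

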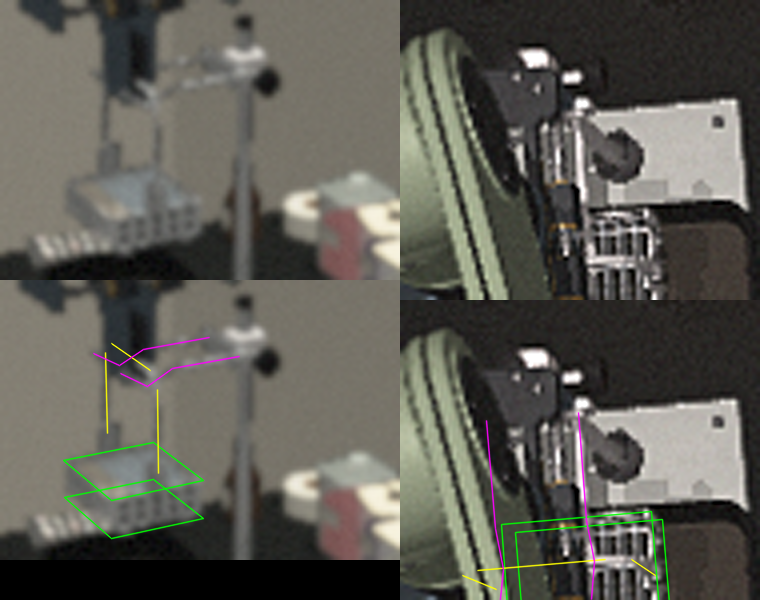

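Emit:
play_rows(
  motion=[
    [0,0,-0.001,0,0],
    [0,0,-0.002,0,0],
    [0,0,-0.003,0,0],
    [0,0,-0.004,0,0],
    [0,0,-0.005,0,0],
    [0,0,-0.006,0,0],
    [0,0,-0.006,0,0],
    [0,0,-0.006,0,0],
  ],
)

```text
time_s: 14.68
ee_pos: [567.2, 218.4, 243.9]
ee_rot: [-53.4, 90.0, -136.4]
force: [-0.8, -0.4, -3.1]
gripper_width: 10.5
```

```bash
python3 ov.py o5 275,165,100,70,4 150,150,90,75,4
```

```text
14.6833 bar [567.2 218.4 262.9] yaw 6.99 F [-0.8 -0.4 -3.1]
bar in stand frame [-1.9  0.   5.8]
```

Emit:
play_rows(
  motion=[
    [0.001,0,0,0,0],
    [0.0015,0,-0.001,0,0],
    [0.0015,0,-0.002,0,0],
    [0.0015,0,-0.003,0,0],
    [0.0015,0,-0.004,0,0],
    [0.0015,0,-0.004,0,0],
    [0.0015,0,-0.004,0,0],
    [0.0015,0,-0.004,0,0],
  ],
)

```text
time_s: 15.45
ee_pos: [568.7, 218.4, 240.0]
ee_rot: [97.1, 90.0, 14.1]
force: [-0.2, 0.1, -3.0]
gripper_width: 10.2
```

```bash
python3 ov.py o6 275,165,100,70,4 150,150,90,75,4
```

```text
15.45 bar [568.7 218.4 259. ] yaw 6.99 F [-0.2  0.1 -3. ]
bar in stand frame [-0.4 -0.2  1.9]
```

View pics/o6.png

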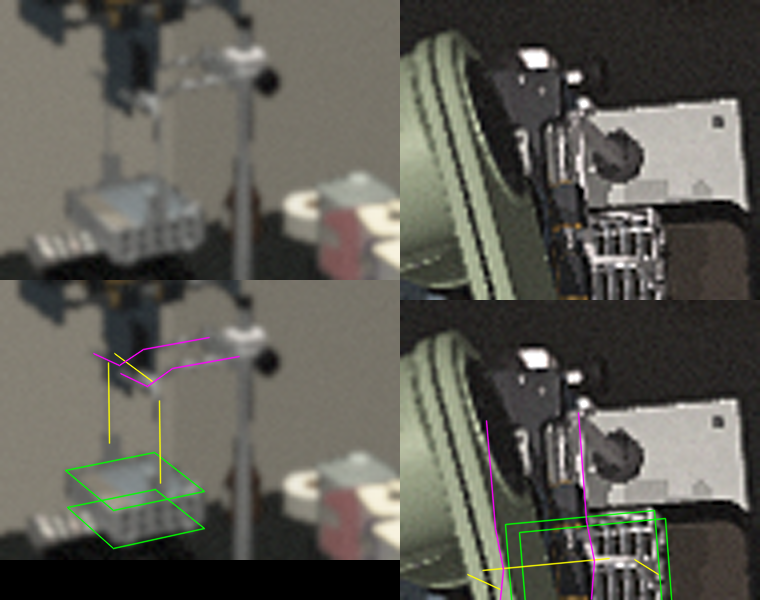

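Not in contact yet (Fz is still about −3 N, the full weight). Continuing down.

Emit:
play_rows(
  motion=[
    [0,0,-0.0005,0,0],
    [0,0,-0.001,0,0],
    [0,0,-0.0015,0,0],
    [0,0,-0.002,0,0],
    [0,0,-0.0025,0,0],
    [0,0,-0.003,0,0],
    [0,0,-0.003,0,0],
    [0,0,-0.003,0,0],
  ],
)

```text
time_s: 16.22
ee_pos: [569.2, 218.5, 237.5]
ee_rot: [97.8, 89.9, 14.8]
force: [1.3, -0.4, -0.8]
gripper_width: 10.0
```

Emit:
play_rows(
  motion=[
    [0,0,-0.0005,0,0],
    [0,0,-0.001,0,0],
    [0,0,-0.0015,0,0],
    [0,0,-0.002,0,0],
    [0,0,-0.002,0,0],
    [0,0,-0.002,0,0],
    [0,0,-0.002,0,0],
    [0,0,-0.002,0,0],
  ],
)

```text
time_s: 16.88
ee_pos: [569.9, 218.6, 236.6]
ee_rot: [98.7, 89.8, 15.7]
force: [1.9, 0.7, 6.0]
gripper_width: 10.4
```

Emit:
play_rows(
  motion=[
    [0.0005,0,0.0005,0,0],
    [0.001,0,0.001,0,0],
    [0.0015,0,0.0013,0,0],
    [0.0015,0,0.0013,0,0],
    [0.0015,0,0.0013,0,0],
    [0.0015,0,0.0013,0,0],
    [0.0015,0,0.0013,0,0],
    [0.0015,0,0.0013,0,0],
  ],
)

```text
time_s: 17.55
ee_pos: [570.2, 218.6, 236.4]
ee_rot: [139.2, 90.0, 56.2]
force: [0.1, 0.9, 4.5]
gripper_width: 10.4
```

```bash
python3 - <<'E'
from h import *
import numpy as np
F=[]
for i in range(6):
    grab_frame("top"); st=sensors.state(); F.append(list(st["force"])+list(st["ee_pos"])+list(st["torque"]))
print(np.round(np.mean(F,0),2),np.round(np.std(F,0),2))
E
python3 ov.py o7 275,165,100,70,4 150,150,90,75,4
```

```text
[ 3.6000e-01  9.2000e-01  4.9400e+00  5.7018e+02  2.1856e+02  2.3645e+02
  1.5000e-01 -1.3000e-01  3.0000e-02] [0.49 0.37 0.4  0.01 0.01 0.01 0.02 0.04 0.04]
17.85 bar [570.2 218.5 255.5] yaw 7.0 F [0.3 0.9 4.5]
bar in stand frame [ 1.1 -0.2 -1.6]
```

View pics/o7.png

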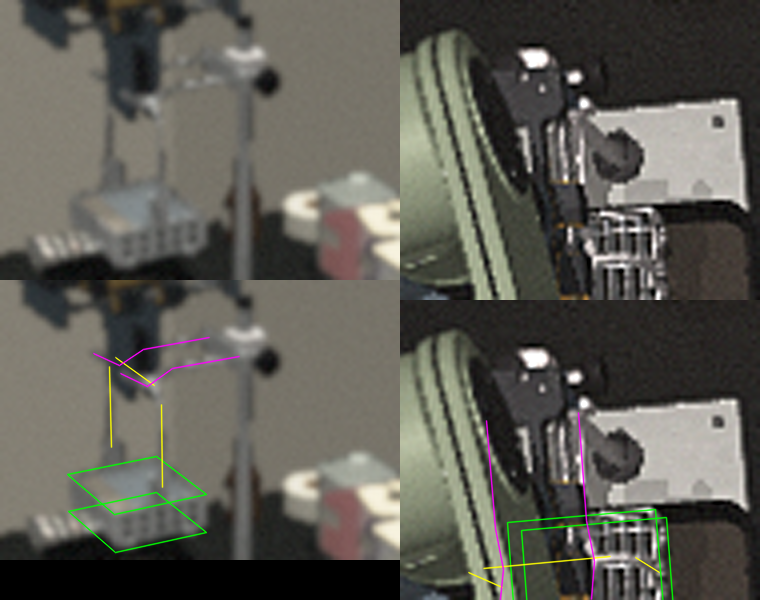

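Emit:
play_rows(
  motion=[
    [0,0,0.0003,0,0],
    [0,0,0.0006,0,0],
    [0,0,0.0009,0,0],
    [0,0,0.0009,0,0],
    [0,0,0.0009,0,0],
    [0,0,0.0009,0,0],
    [0,0,0.0009,0,0],
    [0,0,0.0009,0,0],
  ],
)

```text
time_s: 18.62
ee_pos: [570.1, 218.3, 236.7]
ee_rot: [-68.7, 90.0, -151.7]
force: [1.0, 2.1, -1.0]
gripper_width: 10.2
```

Run:
```python
from h import *
import numpy as np
F=[]
for i in range(6):
    grab_frame("top"); st=sensors.state(); F.append(list(st["force"])+list(st["ee_pos"])+list(st["torque"]))
print(np.round(np.mean(F,0),2),np.round(np.std(F,0),2))
```

```text
[ 1.8600e+00  1.0000e+00 -1.5300e+00  5.7009e+02  2.1818e+02  2.3680e+02
  1.9000e-01 -4.3000e-01 -0.0000e+00] [0.34 0.41 0.48 0.02 0.06 0.04 0.04 0.04 0.03]
```

Emit:
play_rows(
  motion=[
    [0.0004,0,0,0,0],
    [0.0008,0,-0.0002,0,0],
    [0.001,0,-0.0004,0,0],
    [0.001,0,-0.0006,0,0],
    [0.001,0,-0.0006,0,0],
    [0.001,0,-0.0006,0,0],
    [0.001,0,-0.0006,0,0],
    [0.001,0,-0.0006,0,0],
  ],
)

```text
time_s: 19.58
ee_pos: [570.7, 218.1, 236.6]
ee_rot: [-69.3, 89.9, -152.3]
force: [-3.1, -2.3, -0.2]
gripper_width: 10.4
```

```bash
cat > ff.py <<'E'
from h import *
import numpy as np
F=[]
for i in range(6):
    grab_frame("top"); st=sensors.state(); F.append(list(st["force"])+list(st["ee_pos"])+list(st["torque"]))
print(st["time_s"],np.round(np.mean(F,0),2))
E
python3 ff.py
```

```text
19.8833 [-3.3900e+00 -1.3300e+00  7.0000e-01  5.7077e+02  2.1818e+02  2.3657e+02
 -2.4000e-01  4.9000e-01  4.0000e-02]
```

Emit:
play_rows(
  motion=[
    [-0.0003,0,0,0,0],
    [-0.0006,0,0,0,0],
    [-0.0006,0,0,0,0],
    [-0.0006,0,0,0,0],
    [-0.0006,0,0,0,0],
    [-0.0006,0,0,0,0],
    [-0.0006,0,0,0,0],
    [-0.0006,0,0,0,0],
  ],
)

```text
time_s: 20.55
ee_pos: [570.8, 218.3, 236.6]
ee_rot: [72.5, 90.0, -10.5]
force: [-1.7, -2.8, -0.4]
gripper_width: 10.2
```

```bash
python3 ff.py
```

```text
20.85 [-1.8300e+00 -2.0500e+00  1.4000e-01  5.7080e+02  2.1835e+02  2.3660e+02
 -3.6000e-01  1.6000e-01  2.0000e-02]
```

Emit:
play_rows(
  motion=[
    [0,0,0,0,0.1],
    [0,0,0,0,0.12],
    [0,0,0,0,0.13],
    [0,0,0,0,0.14],
    [0,0,0,0,0.15],
    [0,0,0,0,0.16],
    [0,0,0,0,0.18],
    [0,0,0,0,0.2],
  ],
  squeeze=3,
)

```text
time_s: 21.52
ee_pos: [570.7, 218.5, 236.6]
ee_rot: [122.7, 90.0, 39.7]
force: [0.0, 0.0, -0.3]
gripper_width: 18.1
```

```bash
python3 ov.py r1 275,165,100,70,4 150,150,90,75,4
```

```text
21.5167 bar [570.7 218.5 255.6] yaw 6.99 F [ 0.   0.  -0.3]
bar in stand frame [ 1.6 -0.3 -1.5]
```

View pics/r1.png

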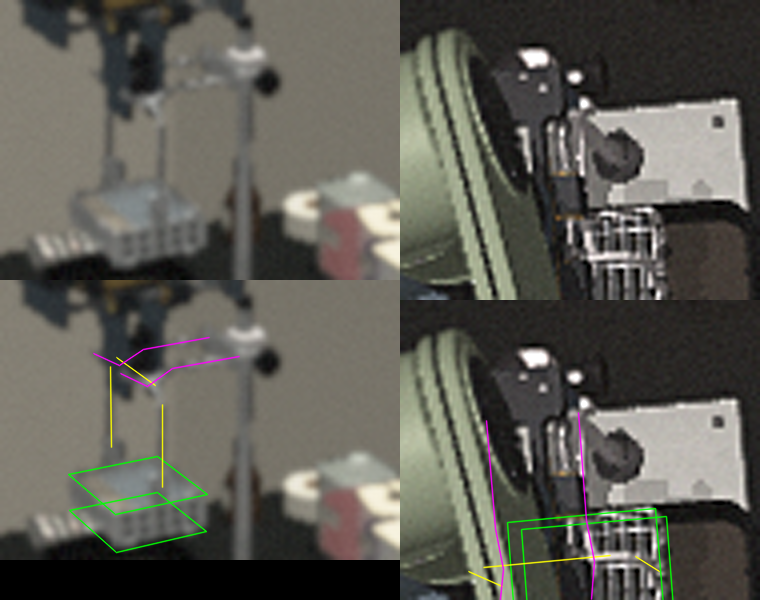

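Released: the force on the tool is zero and the rack stayed put. I'll open further and rise straight up.

Emit:
play_rows(
  motion=[
    [0,0,0,0,0.25],
    [0,0,0,0,0.35],
    [0,0,0,0,0.4],
    [0,0,0,0,0.4],
    [0,0,0,0,0.4],
    [0,0,0.003,0,0.4],
    [0,0,0.008,0,0.4],
    [0,0,0.015,0,0.4],
  ],
)

```text
time_s: 22.28
ee_pos: [570.4, 218.3, 251.8]
ee_rot: [-72.7, 90.0, -155.7]
force: [-1.0, 0.7, 0.6]
gripper_width: 36.6
```

Emit:
play_rows(
  motion=[
    [0,0,0.008,0,0.4],
    [0,0,0.018,0,0.4],
    [0,0,0.03,0,0.4],
    [0,0,0.045,0,0.4],
    [0,0,0.06,0,0.4],
    [0,0,0.08,0,0.4],
    [0,0,0.1,0,0.4],
    [0,0,0.12,0,0.4],
  ],
)

```text
time_s: 22.95
ee_pos: [570.5, 218.4, 373.7]
ee_rot: [102.8, 89.9, 19.8]
force: [0.7, 1.0, -0.3]
gripper_width: 36.3
```

Emit:
play_rows(
  motion=[
    [-0.03,-0.02,0.01,0,0.4],
    [-0.06,-0.05,0.01,0,0.4],
    [-0.09,-0.085,0.01,0,0.4],
    [-0.12,-0.12,0.01,0,0.4],
    [-0.15,-0.155,0.01,0,0.4],
    [-0.18,-0.19,0.01,0,0.4],
    [-0.2,-0.22,0.01,0,0.4],
    [-0.21,-0.25,0.01,0,0.4],
  ],
)

```text
time_s: 23.62
ee_pos: [359.1, -30.0, 383.1]
ee_rot: [81.2, 89.8, -1.7]
force: [0.6, -0.4, 0.0]
gripper_width: 36.3
```

```bash
python3 snap.py r2 270,160,80,110,5 150,150,80,110,5
```

```text
23.7167 [0.4 0.4 0.5] [359.  -33.7 383.5] [ -7.1  -5.7  93.6  -0.1  91.9 -13.6]
```

View pics/r2.png

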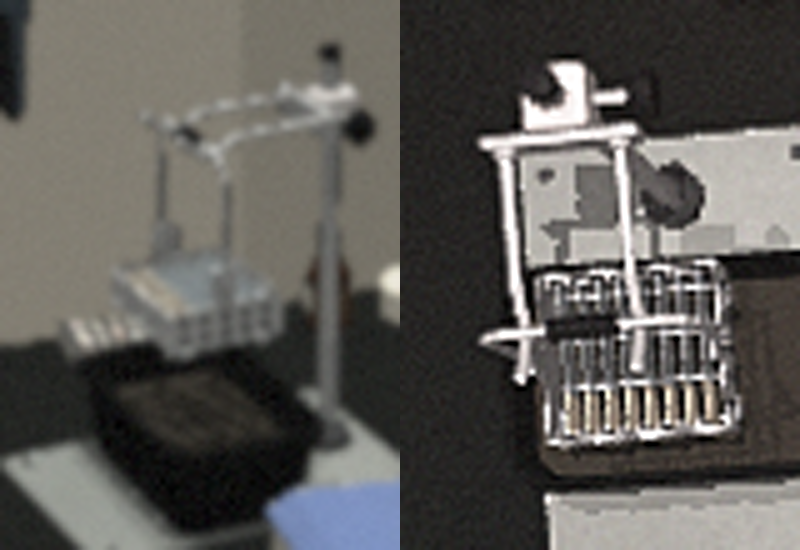

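Emit:
play_rows(
  motion=[
    [0,0,0,0,0.4],
    [0,0,0,0,0.4],
    [0,0,0,0,0.4],
    [0,0,0,0,0.4],
    [0,0,0,0,0.4],
    [0,0,0,0,0.4],
    [0,0,0,0,0.4],
    [0,0,0,0,0.4],
  ],
)

```text
time_s: 24.38
ee_pos: [361.7, -29.1, 381.5]
ee_rot: [-117.8, 90.0, 159.3]
force: [-0.0, 0.0, 1.3]
gripper_width: 36.6
```

Emit:
play_rows(
  motion=[
    [0,0,0,0,0.4],
    [0,0,0,0,0.4],
    [0,0,0,0,0.4],
    [0,0,0,0,0.4],
    [0,0,0,0,0.4],
    [0,0,0,0,0.4],
    [0,0,0,0,0.4],
    [0,0,0,0,0.4],
  ],
)

```text
time_s: 25.05
ee_pos: [361.5, -29.5, 381.6]
ee_rot: [80.1, 90.0, -2.9]
force: [-0.3, 0.6, -0.5]
gripper_width: 36.6
```

```bash
python3 snap.py r3 270,160,80,80,9 150,150,2,2,1;  python3 snap.py r4 270,160,2,2,1 170,190,60,70,8
python3 - <<'E'
import cv2,numpy as np
for v in "st":
    a=cv2.imread(f"pics/r2_{v}.png").astype(int);b=cv2.imread(f"pics/r4_{v}.png").astype(int)
    r=(slice(160,260),slice(270,350)) if v=="s" else (slice(150,260),slice(150,230))
    print(v,np.abs(a[r]-b[r]).mean(), np.abs(a[:60,400:]-b[:60,400:]).mean())
E
```

```text
25.15 [ 0.3 -0.5  0.1] [361.5 -29.5 381.6] [ -6.5  -5.3  93.6   0.   91.8 -13.5]
25.25 [-1.  -0.2  0. ] [361.5 -29.5 381.6] [ -6.5  -5.3  93.6   0.   91.8 -13.5]
s 2.109125 1.5129861111111111
t 3.317992424242424 3.2354398148148147
```

View pics/r3.png

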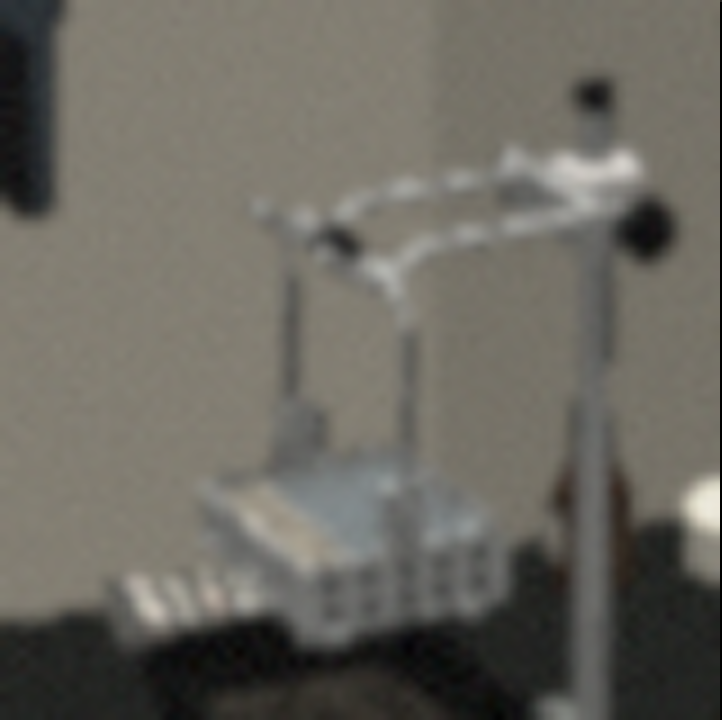

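View pics/r4.png

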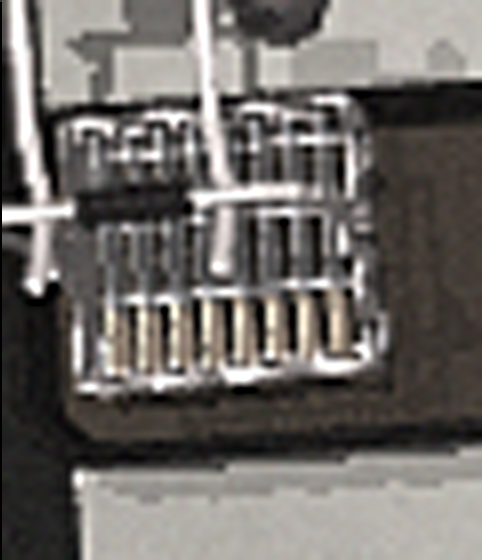

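View pics/r4_t.png

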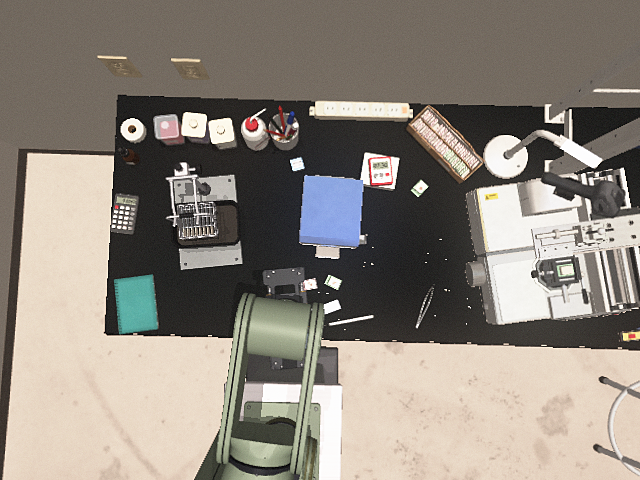

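Run:
```python
from h import *
from scipy.optimize import least_squares
from scipy.spatial.transform import Rotation as Ro
np.set_printoptions(precision=2,suppress=True)
s,t=two()
S=lambda x,y:(x/9+270-.4,y/9+160-.4);T=lambda x,y:(x/8+170-.4,y/8+190-.4)
# bar / rack rel to bar; rack tilt about pivot
o=[(s,S(203,490),(-42,46,34)),(s,S(322,568),(-42,-46,34)),(s,S(500,530),(42,-46,34)),
(s,S(298,640),(-42,-46,0)),(s,S(508,598),(42,-46,0)),
(t,T(60,118),(42,46,34)),(t,T(350,98),(42,-46,34)),(t,T(382,355),(-42,-46,34)),(t,T(82,388),(-42,46,34))]
def res(v):
    R=Ro.from_euler("xyz",v[3:]).as_matrix()
    return np.concatenate([proj(f,R@np.array(p,float)+v[:3])-u for f,u,p in o])
for loss in("linear","soft_l1"):
    r=least_squares(res,[569,218,120,0,0,.12],x_scale=[50,50,50,.3,.3,.3],loss=loss)
    print(r.x[:3],np.degrees(r.x[3:]));
print(res(r.x).reshape(-1,2))
```

```text
[570.7  215.35 121.6 ] [-2.6   1.45  7.36]
[570.9  215.48 121.  ] [-2.57  1.5   7.33]
[[-0.25 -0.65]
 [-1.48 -0.51]
 [ 1.55 -0.6 ]
 [ 1.32  1.18]
 [ 0.63  1.37]
 [ 0.01  0.61]
 [ 0.47 -0.78]
 [-0.75  0.58]
 [-0.19  0.33]]
```

```bash
python3 -c "
from h import *
print(job_done())"
```

```text
the job is handed in; nothing more can be done
None
```

The rack is hanging on the drain stand over the black tray, and I handed the job in at about 25 s. I gripped the handle by its sleeve, swung it upright while the rack stood on the bench, then lifted and carried it over. I brought it in from the prong tips and lowered it until the prongs took its weight. The force on the tool went from −3 N to above zero, so at that point the prongs carried slightly more than the rack weighs. Only then did I open the gripper, rise straight up and move away.

**What the last checks showed:**
- **On the prongs:** the bare wire sits in both dips, with the sleeve about 2 mm off centre between the prongs. The wire does not touch the sleeve edge or the bends.
- **Square:** the rack is turned about 7.3° and the stand about 7°, so they agree to well under a degree.
- **Level:** the picture fit gave tilts of −2.6° and 1.5°. The fit is only good to about 2°, so this is level within measurement error but not proven exactly.
- **Still:** pictures about 1.5 s apart showed no real movement, only camera noise.
- **Other things:** the tray, cassettes and forceps look unmoved in the overhead picture. I did not measure their positions.

**One disagreement:** in the side camera the carried rack looked a few mm lower than the robot's own position implied. I therefore set the final height by touch, not from the picture.

**Contact force:** on first touch I pressed about 9 N onto the prongs, then eased off to roughly the rack's own weight before letting go.

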